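# Show a plate's underside port to the inspection camera

### The job

The port in the aluminium plate is to be inspected from below through the mirror: by its stem, turn the inspection mirror to face the camera and lean it back to 45 degrees, so that the camera looks straight up. Then take the plate by its handle and slide it outward along the stand, neither lifting it nor letting it tip, until the line scribed across it lies on the stand's edge and the port hangs over the mirror. The plate is then more than half off the stand, so finish while still holding it by the handle, level and still on the stand, and leave the other things on the table alone.

Things in the scene. Friction and masses are not known exactly. Their poses are not given: they have to be found in the camera images.
- stand: fixed riser stand of blue steel with a dark steel top plate, 300 mm long (its x), 150 mm wide (its y), top face 150 mm above the table; origin at the centre of its foot on the table; its +x points outward, towards the end over which the plate is to be slid
- stand_edge (a point): middle of the top outward edge of the stand (150 mm from the stand's centre, at top-face height); same axes as the stand: x outward, y along the edge, z up
- plate: loose bare aluminium plate lying flat on the stand, 320 mm long (its x), 100 mm wide (its y), 9 mm thick, 0.7 to 1 kg, balance point about 9 mm from its middle on the tail side; origin at the centre of its underside; +x is the outward end with the port, -x the tail with the handle. At the start it overhangs the edge by 10 to 40 mm and can be skewed by up to 6 degrees; it slides on the stand by friction only
- plate_line_a (a point): one end (at the plate's -y side edge) of the thin dark line scribed straight across the plate's top face, 30 mm from the plate's middle on the tail side
- plate_line_b (a point): the other end (at the plate's +y side edge) of the same scribed line
- plate_handle (a point): middle of the plate's dark steel bridge handle, 130 mm from the plate's middle on the tail side: a bar 96 mm long along the plate's y, 14 mm wide along its x, 12 mm tall, its centre 36 mm above the plate's top face (30 mm of free space below the bar between its two posts); can be gripped from above across its 14 mm width
- plate_port (a point): underside centre of the plate's round port (26 mm through hole with a steel collar 44 mm wide, 8 mm tall on the top), 100 mm from the plate's middle towards the outward end
- mirror_pivot (a point): centre of the round inspection mirror, where its swivel axis (vertical) and its tilt axis (level) cross, 75 mm above the table, fixed in place about 130 mm beyond the stand's edge; axes turn with the fork: x points level to where the mirror faces, y along the tilt axis, z up. The mirror is 90 mm across and 8 mm thick, in a fork 120 mm wide, on a round foot 96 mm wide
- mirror_stem (a point): grip point on the mirror's stem, a 12 mm thick round bar in the plane of the mirror, standing up radially from its rim from 43 mm to 87 mm from the pivot; this point is 74 mm from the pivot. The stem swivels and tilts with the mirror
- mirror_swivel (a joint): swivel angle of the mirror's fork on its foot (rad), grows counter-clockwise seen from above, range -1.4 to 1.4, starts anywhere from -0.8 to 0.8; a friction joint (about 0.08 N m) that stays where it is left
- mirror_tilt (a joint): tilt of the mirror (rad): 0 = upright, growing as it leans back so that its face looks upward and the stem goes down on the side away from where it faces; 0.785 = 45 degrees; range 0 to 1.3, starts from 0.1 to 0.5; a friction joint (about 0.06 N m) that stays where it is left
- camera_lens (a point): front of the lens of the small fixed inspection camera on the far side of the mirror, 75 mm above the table, 155 to 195 mm from the mirror pivot, looking level at the mirror
- grease_jar: bystander, loose on the table: white jar with a black lid, 60 mm wide, 65 mm tall; leave it alone
- gland_nut: bystander, loose on the table: brass hexagonal ring nut, about 34 mm across, 18 mm tall; leave it alone
- anvil: bystander, loose on the table: dark steel anvil, a 56 mm disc with a cone on top, 40 mm tall; leave it alone
- wrench: bystander, loose on the table: steel open wrench, 190 mm long, lying flat; leave it alone
- screwdriver: bystander, loose on the table: screwdriver, 200 mm long, lying flat; leave it alone
- seal_ring: bystander, loose on the table: flat copper seal ring, 60 mm across, 10 mm tall; leave it alone
- mirror_foot: round fixed foot of the mirror, 96 mm wide, origin at its centre on the table; carries the swivelling fork and the mirror. Its +x points about to the camera; the mirror faces along it when the swivel reads 0
There are look-alikes about, which are no part of the job. What is shaped like the mirror_foot but pink or purple is not meant. What is shaped like the part that bears camera_lens but turquoise is not meant.

How it is judged (in metres and radians):
On the way, in this order (a step that is already met when the one before it is completed fails the run):
1. the mirror faces the camera and leans back 45 degrees (value of joint mirror_tilt between 0.665 and 0.905 rad and y of camera_lens in the frame of mirror_pivot between -0.03 and 0.03 m and x of camera_lens in the frame of mirror_pivot above 0.1 m), for 0.3 s.
2. the plate is slid out to its line and held by the handle (x of plate_line_a in the frame of stand_edge between -0.005 and 0.005 m and x of plate_line_b in the frame of stand_edge between -0.005 and 0.005 m and horizontal distance between plate_port and mirror_pivot below 0.04 m and angle between plate's own z axis and vertical below 0.035 rad and contact force between plate and stand above 1 N and contact force between the fingers and plate above 1 N and distance between the grasp point and plate_handle below 0.06 m), for 0.3 s.
At the end, for the whole second after the job is handed in: Mirror facing the lens within 30 mm, leaning back 45 deg within 7; both ends of the scribed line within 5 mm of the stand's edge; port within 40 mm of over the mirror's centre; plate level within 2 deg, still, bearing on the stand, clear of the mirror, its handle in the fingers (all of step 1 and all of step 2 and linear speed of plate below 0.01 m/s and contact force between plate and mirror_foot below 0.2 N); the arm keeps its last pose, push and grip.
It fails at once if the plate tips by more than 7 degrees (angle between plate's own z axis and vertical above 0.122 rad).
It fails at once if the plate is lifted more than 15 mm off the stand (z of plate in the frame of stand above 0.165 m).
It fails at once if a bystander is pushed away by more than 30 mm (distance of any of grease_jar, gland_nut, anvil, wrench, screwdriver, seal_ring from where it was at the start of the episode above 0.03 m).
It also fails if it takes over 48 s, if anything falls off the work surface, if the arm or the gripper's body presses on something with over 40 N, if the wrist force passes 120 N, or if a joint passes its speed limit or range.

### The arm

A 6-joint arm with a two-finger parallel gripper is mounted at the origin on the work surface. World frame = base frame: x ahead of the robot, y to its left, z up, the work surface at z = 0. Lengths are in m, angles in degrees, forces in N, time in s.
With the tool pointing down it reaches from about 0.275 to 0.725 m from the base axis. Payload 5.6 kg.
Tool frame: the origin (TCP) lies on the mounting face of the last link; the fingertips stand ctrl.nose_length ahead of it and the grasp point (between the pads) lies 155 mm ahead of it (ctrl.nose_length is the distance from the TCP to the fingertips, in m); z points along the fingers, x is the direction in which the jaws open and shut, and the axes are right-handed (so a half turn about z gives the same grasp; the last joint's range is limited). The gripper opens to 85 mm and grips with 20 to 120 N. Pads are 22 mm wide; open, the fingers measure 114 mm over their backs; the gripper's body (76 mm by 85 mm) begins 54 mm behind the grasp point. The pads swing forward as they close: fully open they stand 13 mm farther back than shut.
Start: joints at [-46.719, 14.616, 6.199, 0, -81.583, -16.306], TCP at [0.249, -0.49, 0.405] pointing down, gripper open.
Joint ranges: [-168.99, 168.99], [-69.2, 112.95], [-62.41, 85.93], [-164.36, 98.24], [-168.68, -3.75], [-174.98, 174.98]. Speed limits (degrees/s): [147.25, 147.25, 180, 180, 180, 180].

### API

Orientations are given as [roll, pitch, yaw] about the fixed x, y, z axes, in that order (R = Rz(yaw) Ry(pitch) Rx(roll)).
In Python, from rig import readout, viewer, ctrl gives the robot as it stands.
- The arm moves only by the shell command python3 -m jog 'ROWS' [FORCE]. ROWS is JSON, one flat list of numbers, 7 for each row, row after row: the shift along the world's x, y, z in units of 30 mm (1.0 is 30 mm), then the turn, a rotation vector about the world's x, y, z in units of 6 degrees (1.0 is 6 degrees), then the opening, from 0 (shut) to 1 (fully open). In form: [dx, dy, dz, ax, ay, az, gripper, dx, dy, dz, ax, ay, az, gripper, ...]. A call has 1 to 12 rows; each row is the pose to reach, as a shift and turn from the pose commanded when the call began; what a row does not reach only later rows make up. A row lasts 1/12 s, in which the tool goes at most 41.7 mm and 7.16 degrees, less where a joint would pass 70% of its speed; a pose out of reach is approached as far as the arm can. A call with a gripper value outside its range is refused whole. The fingers move at their own pace and stop on an object; FORCE is the grip in N (left out, the last holds). Time passes only in rows, so rows that repeat a pose let the fingers close. It gives the time, the measured TCP pose, the force and the opening at its end, in the units of the state.
- readout.get_state(): the state, without advancing time (a new reading comes with each control period).
- viewer.capture(name): name is "side" or "top"; returns a dict with "frame" (400x640x3 uint8, blue, green, red), "z_map" (400x640 float32, m along the optical axis (not along the pixel's ray), 0 where there is no reading), "intrinsics" (3x3 intrinsics, pixels), "R" (3x3) and "t" (3): a world point X has camera coordinates R X + t. Camera axes: x right, y down, z forward; pixel columns grow to the right and rows downward; lengths in m; the calibration is good to about 2 mm. A picture is of the moment at which its call begins.
- ctrl.close_job(): hands the job in, once; it reports no verdict.
The state is a dict: "t": time; "joint_pos": joint angles; "qd": joint speeds; "joint_efforts": joint torques, N m; "ee_pos": TCP position; "tcp_rot": TCP orientation; "contact_force": force on the tool from outside, world axes, zero at the start; "torque": the same for the moment, N m; "finger_gap": finger opening in m.
Only numpy, scipy, OpenCV 4.12 (cv2) and the standard library are available. Lean on these libraries where they do the work, as an engineer would, in place of code of your own. Each camera call takes 0.05 s, during which the arm holds its last target.

## Working session

There is one attempt and no reset: what is moved stays moved. The work goes in short steps, Python scripts to look and compute and a shell command to move; the robot and the scene stay as the last step left them, time stands still between calls to the robot, and variables do not carry over. Pictures are saved under pics/ and viewed, and the job is handed in when it is done.

```bash
ls; mkdir -p pics; cat > h.py <<'E'
import numpy as np, cv2
from rig import readout, viewer, ctrl
def cap(n, f):
    c=viewer.capture(n); cv2.imwrite('pics/'+f+'.png',c['frame']); np.savez('pics/'+f+'.npz',**c); return c
def cloud(c):
    K=c['intrinsics'];z=c['z_map'];v,u=np.indices(z.shape)
    P=np.stack([(u-K[0,2])/K[0,0]*z,(v-K[1,2])/K[1,1]*z,z],-1)
    W=(P-c['t'])@c['R']; W[z==0]=np.nan; return W
def proj(c,X):
    p=c['R']@np.array(X)+c['t'];q=c['intrinsics']@p;return q[:2]/q[2]
E
python3 - <<'E'
from h import *
s=readout.get_state();print(s,ctrl.nose_length)
for n in('side','top'):
    c=cap(n,n+'0');print(n,c['intrinsics'].tolist(),(-c['R'].T@c['t']),c['R'].round(3).tolist())
E
```

```text
pics
{'t': 0.0, 'joint_pos': array([-4.67194160e+01,  1.46526744e+01,  6.13184447e+00, -2.85501439e-02,
       -8.15828673e+01, -1.63065771e+01]), 'qd': array([ 0.19657506,  0.02355438,  0.01617543, -0.02778206, -0.04095183,
        0.01530366]), 'joint_efforts': array([ 6.76774903e-05, -3.86626160e+01,  2.37935400e+01,  5.36473319e+00,
       -6.10094416e-03,  3.08497206e-06]), 'ee_pos': array([ 0.24946651, -0.48998502,  0.40380341]), 'tcp_rot': array([-1.79997983e+02, -1.07454613e-01,  1.16969800e+02]), 'contact_force': array([ 0.35196233, -0.54971316,  1.16055949]), 'torque': array([-0.06832894,  0.06596383,  0.01952257]), 'finger_gap': 0.08558370923073173} 0.1734
side [[397.56748341698216, 0.0, 320.592869601655], [0.0, 397.56748341698216, 200.08511591031873], [0.0, 0.0, 1.0]] [0.57040595 0.74941437 0.95307785] [[-1.0, -0.003, -0.016], [0.009, 0.744, -0.668], [0.014, -0.668, -0.744]]
top [[390.8021109655444, 0.0, 320.6356270535444], [0.0, 390.8021109655444, 195.90205844985547], [0.0, 0.0, 1.0]] [0.36351905 0.00370188 1.27658731] [[-0.122, -0.993, -0.006], [-0.972, 0.121, -0.2], [0.199, -0.019, -0.98]]
```

View pics/side0.png

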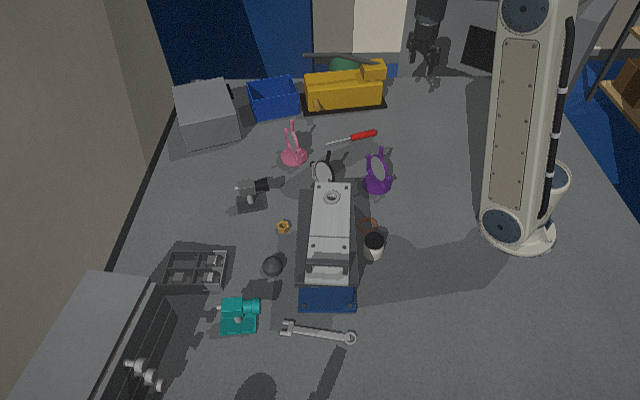

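View pics/top0.png

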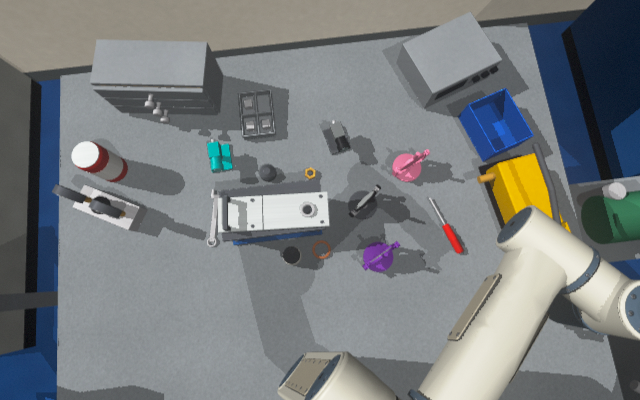

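```bash
python3 - <<'E'
from h import *
a=cv2.imread('pics/side0.png');b=cv2.imread('pics/top0.png')
cv2.imwrite('pics/z1.png',cv2.resize(a[140:320,220:400],None,fx=3.3,fy=3.3,interpolation=cv2.INTER_CUBIC))
cv2.imwrite('pics/z2.png',cv2.resize(b[110:255,200:400],None,fx=4,fy=4,interpolation=cv2.INTER_CUBIC))
E
```

```text
(no output)
```

View pics/z1.png

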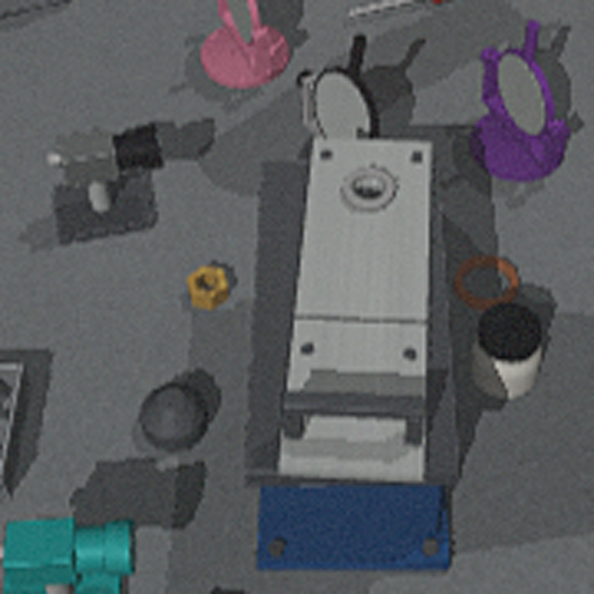

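View pics/z2.png

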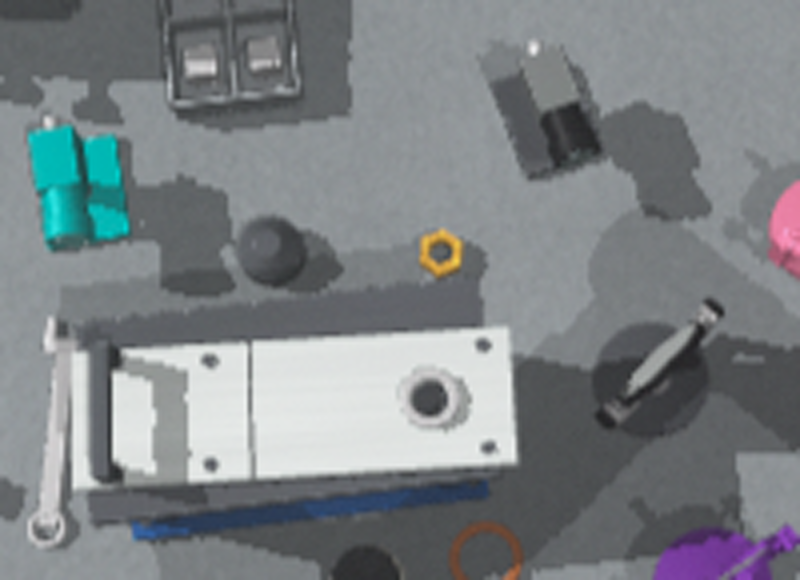

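```bash
python3 - <<'E'
from h import *
for n in('side','top'):
    c=dict(np.load(f'pics/{n}0.npz'));W=cloud(c);np.save(f'pics/W{n}.npy',W)
    Z=W[...,2];f=c['frame'].astype(int)
    reg=(W[...,0]>0.25)&(W[...,0]<0.75)&(W[...,1]>-0.3)&(W[...,1]<0.45)
    m=reg&(abs(Z-0.159)<0.006)&(f.min(-1)>130)
    pl=W[m];r=cv2.minAreaRect((pl[:,:2]*1000).astype(np.float32));print(n,'plate',r,cv2.boxPoints(r).round(1).tolist(),np.median(pl[:,2]))
    m=reg&(abs(Z-0.15)<0.006)&(f.max(-1)<120)
    st=W[m];r=cv2.minAreaRect((st[:,:2]*1000).astype(np.float32));print('standtop',r,cv2.boxPoints(r).round(1).tolist(),len(st))
    img=np.zeros(Z.shape,np.uint8);img[reg]=np.clip(np.nan_to_num(Z[reg])*1000,0,255);
    cv2.imwrite(f'pics/h_{n}.png',cv2.resize(img[100:330,190:420],None,fx=2.6,fy=2.6,interpolation=0))
    # handle
    m=reg&(Z>0.19)&(Z<0.212)&(W[...,1]>0.0);h=W[m];r=cv2.minAreaRect((h[:,:2]*1000).astype(np.float32));print('handle',r,len(h),h[:,2].max())
E
```

```text
side plate ((563.0234375, 126.45458984375), (324.57684326171875, 99.25920104980469), 86.45772552490234) [[503.5, -32.5], [602.5, -38.599998474121094], [622.5999755859375, 285.3999938964844], [523.5, 291.5]] 0.1567706128188065
standtop ((553.55078125, 44.879119873046875), (499.95782470703125, 208.35134887695312), 77.59029388427734) [[398.1000061035156, -176.89999389648438], [601.5999755859375, -221.60000610351562], [709.0, 266.6000061035156], [505.5, 311.3999938964844]] 2004
handle ((572.03076171875, 257.0603942871094), (16.748348236083984, 94.06565856933594), 87.3225326538086) 302 0.2022379099047821
top plate ((562.6852416992188, 125.82257080078125), (319.5362548828125, 102.48323059082031), 86.04181671142578) [[500.5, -30.0], [602.7999877929688, -37.099998474121094], [624.7999877929688, 281.70001220703125], [522.5999755859375, 288.70001220703125]] 0.1596630249547876
standtop ((552.3278198242188, 45.8336181640625), (493.8623352050781, 204.87147521972656), 77.68936920166016) [[399.6000061035156, -173.60000610351562], [599.7999877929688, -217.3000030517578], [705.0999755859375, 265.20001220703125], [504.8999938964844, 308.8999938964844]] 1592
handle ((570.2235107421875, 255.3844451904297), (14.666552543640137, 95.52904510498047), 86.3022232055664) 205 0.20693209058051967
```

View pics/h_side.png

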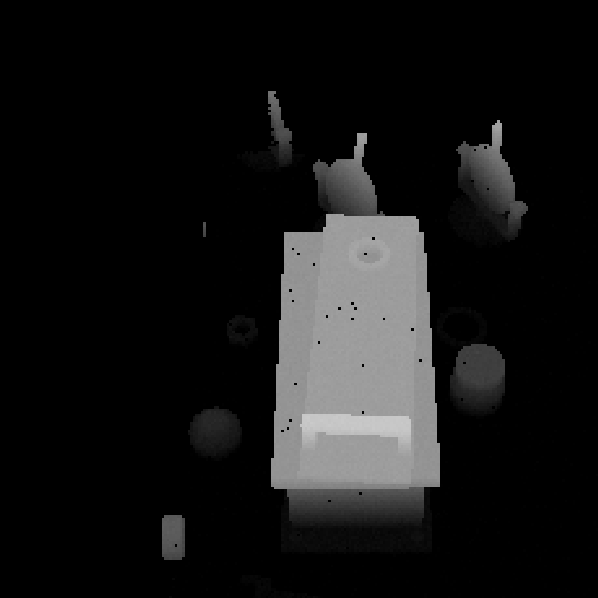

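View pics/h_top.png

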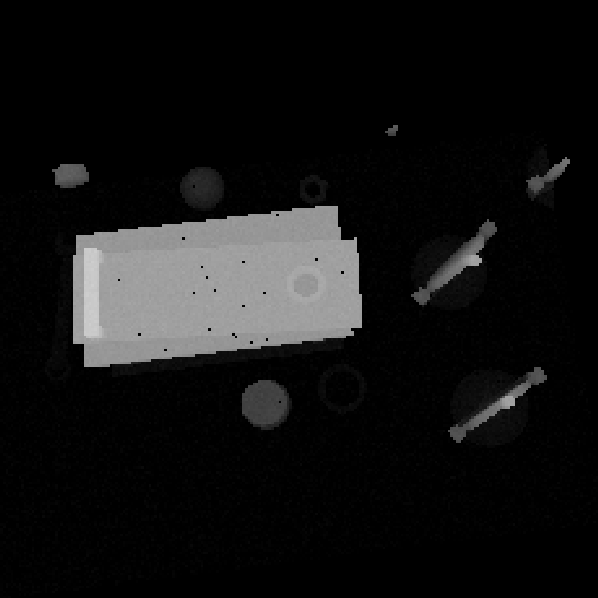

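```bash
python3 - <<'E'
from h import *
for n in('side','top'):
    W=np.load(f'pics/W{n}.npy');Z=np.nan_to_num(W[...,2]);X=W[...,0];Y=W[...,1]
    m=((Z>0.141)&(Z<0.172)&(X>.42)&(X<.7)&(Y>-.08)&(Y<.33)).astype(np.uint8)
    k,l,s,_=cv2.connectedComponentsWithStats(m);i=1+s[1:,4].argmax()
    p=W[l==i];
    # stand only: z<0.1545
    q=p[p[:,2]<0.1545]; r=cv2.minAreaRect((q[:,:2]*1000).astype(np.float32));print(n,'stand',r,cv2.boxPoints(r).round(1).tolist(),np.median(q[:,2]))
    q=p[(p[:,2]>0.1555)]; r=cv2.minAreaRect((q[:,:2]*1000).astype(np.float32));print('plate',r)
    # port: collar points z>0.163
    q=p[(p[:,2]>0.163)&(p[:,1]<0.1)];print('collar',q.mean(0),len(q))
    m=(Z>0.02)&(abs(X-.53)<.11)&(abs(Y+.15)<.09)&~((X<0.5)&(Y<-.14))
    q=W[m];print('mirror',len(q),q.min(0),q.max(0),np.median(q,0))
    for a,b in((.02,.04),(.04,.06),(.06,.08),(.08,.1),(.1,.12),(.12,.14),(.14,.17)):
        t=q[(q[:,2]>=a)&(q[:,2]<b)]
        if len(t):print(a,b,len(t),t.mean(0).round(4),t.min(0).round(3),t.max(0).round(3))
    # camera
    m=(Z>0.02)&(X>.6)&(X<.8)&(abs(Y+.06)<.1)&(Z<.2)
    q=W[m];print('cam',len(q),q.mean(0),q.min(0),q.max(0))
    m=(Z>0.003)&(abs(X-.53)<.1)&(abs(Y+.15)<.08)&(Z<0.02);q=W[m];print('foot',len(q),q.mean(0),q.min(0),q.max(0))
    f=cv2.imread(f'pics/{n}0.png')
# line pixels
E
```

```text
side stand ((571.939208984375, 127.82029724121094), (322.4195861816406, 149.9739532470703), 89.91509246826172) [[496.70001220703125, -33.29999923706055], [646.7000122070312, -33.5], [647.2000122070312, 288.8999938964844], [497.20001220703125, 289.1000061035156]] 0.1479665220582868
plate ((563.0093994140625, 127.96990966796875), (323.0529479980469, 99.94135284423828), 86.36137390136719)
collar [0.55651383 0.02914952 0.16484211] 82
mirror 481 [ 0.53673516 -0.20658927  0.02147964] [ 0.62182984 -0.10796358  0.15952339] [ 0.5793916  -0.15673909  0.08061953]
0.02 0.04 28 [ 0.6081 -0.1828  0.0278] [ 0.597 -0.195  0.021] [ 0.617 -0.158  0.039]
0.04 0.06 66 [ 0.5954 -0.1636  0.051 ] [ 0.571 -0.194  0.04 ] [ 0.616 -0.134  0.06 ]
0.06 0.08 140 [ 0.5852 -0.1571  0.0713] [ 0.537 -0.207  0.061] [ 0.622 -0.11   0.08 ]
0.08 0.1 116 [ 0.5748 -0.1503  0.089 ] [ 0.54  -0.201  0.08 ] [ 0.622 -0.108  0.099]
0.1 0.12 86 [ 0.5688 -0.1509  0.1082] [ 0.549 -0.179  0.1  ] [ 0.595 -0.127  0.119]
0.12 0.14 21 [ 0.5663 -0.1569  0.1304] [ 0.561 -0.164  0.122] [ 0.573 -0.152  0.14 ]
0.14 0.17 24 [ 0.5632 -0.1602  
[... 969 characters left out ...]
.198  0.044] [ 0.615 -0.113  0.059]
0.06 0.08 61 [ 0.5805 -0.1541  0.0727] [ 0.533 -0.208  0.06 ] [ 0.621 -0.097  0.08 ]
0.08 0.1 75 [ 0.5727 -0.1488  0.0871] [ 0.531 -0.205  0.08 ] [ 0.622 -0.099  0.1  ]
0.1 0.12 70 [ 0.5696 -0.1557  0.1105] [ 0.547 -0.186  0.101] [ 0.596 -0.127  0.12 ]
0.12 0.14 10 [ 0.5662 -0.1552  0.1291] [ 0.562 -0.16   0.121] [ 0.571 -0.148  0.138]
0.14 0.17 20 [ 0.5619 -0.1636  0.1566] [ 0.557 -0.171  0.145] [ 0.568 -0.158  0.163]
cam 532 [ 0.68502338 -0.03573106  0.12153336] [ 0.6001386  -0.12955725  0.02007009] [0.799846   0.03981625 0.16478885]
foot 905 [ 0.53631971 -0.15033812  0.00870807] [ 0.43005557 -0.22942838  0.00300798] [ 0.62990289 -0.07014841  0.01980126]
```

```bash
python3 - <<'E'
from h import *
for n,(u0,u1,v0,v1) in(('side',(228,278,170,218)),('top',(315,356,115,158))):
    W=np.load(f'pics/W{n}.npy')[v0:v1,u0:u1].reshape(-1,3);f=cv2.imread(f'pics/{n}0.png')[v0:v1,u0:u1].reshape(-1,3)
    ok=(W[:,2]>0.03);b=ok&(f.max(1)<60);
    for nm,k in(('all',ok),('black',b)):
        q=W[k];print(n,nm,len(q),q.mean(0).round(4),q.min(0).round(3),q.max(0).round(3))
    q=W[b&(W[:,2]>.06)];r=cv2.minAreaRect((q[:,:2]*1000).astype(np.float32));print(r,cv2.boxPoints(r).tolist())
    q=W[ok&(W[:,2]>.06)];r=cv2.minAreaRect((q[:,:2]*1000).astype(np.float32));print(r,cv2.boxPoints(r).tolist())
for n,o in(('side',(225,165)),('top',(310,110))):
    f=cv2.imread(f'pics/{n}0.png');cv2.imwrite(f'pics/c_{n}.png',cv2.resize(f[o[1]:o[1]+55,o[0]:o[0]+110],None,fx=7,fy=7,interpolation=cv2.INTER_CUBIC))
E
python3 -c "
import cv2,numpy as np
cv2.imwrite('pics/c.png',np.vstack([cv2.imread('pics/c_side.png')[:300],cv2.imread('pics/c_top.png')[:300]]))"
```

```text
side all 459 [ 0.7983 -0.0907  0.0798] [ 0.748 -0.123  0.031] [ 0.851 -0.072  0.095]
side black 156 [ 0.7686 -0.0966  0.083 ] [ 0.748 -0.123  0.04 ] [ 0.803 -0.084  0.095]
((770.3316650390625, -100.02116394042969), (41.204132080078125, 34.17948913574219), 17.96038818359375) [[745.4637451171875, -90.11705017089844], [756.0032958984375, -122.63096618652344], [795.1995849609375, -109.92527770996094], [784.6600341796875, -77.41136169433594]]
((800.354736328125, -97.2960205078125), (102.79685974121094, 39.577171325683594), 10.12297534942627) [[746.2783203125, -86.84935760498047], [753.2344970703125, -125.81041717529297], [854.43115234375, -107.74268341064453], [847.4749755859375, -68.78162384033203]]
top all 362 [ 0.7927 -0.1006  0.0894] [ 0.749 -0.13   0.059] [ 0.85  -0.076  0.099]
top black 105 [ 0.7679 -0.1078  0.0887] [ 0.749 -0.129  0.066] [ 0.792 -0.088  0.099]
((769.9661865234375, -107.2710952758789), (38.955841064453125, 36.171669006347656), 13.010467529296875) [[746.9166259765625, -94.03459167480469], [755.0599365234375, -129.27769470214844], [793.0157470703125, -120.50759887695312], [784.8724365234375, -85.26449584960938]]
((800.4891967773438, -101.13796997070312), (103.05281829833984, 39.16757583618164), 11.738020896911621) [[746.0562133789062, -92.44609832763672], [754.0243530273438, -130.7946014404297], [854.9221801757812, -109.82984161376953], [846.9540405273438, -71.48133850097656]]
```

View pics/c.png

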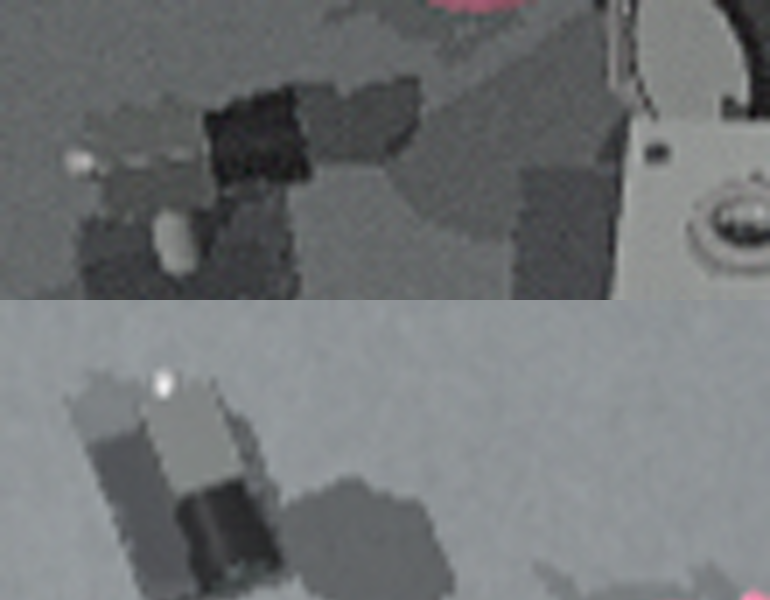

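```bash
python3 -m jog '[5,5.4,0,0,0,1,1, 10.48,10.92,0,0,0,2,1, 10.48,10.92,0,0,0,2,1, 10.48,10.92,0,0,0,2,1, 10.48,10.92,0,0,0,2,1, 10.48,10.92,0,0,0,2,1, 10.48,10.92,0,0,0,2,1, 10.48,10.92,0,0,0,2,1, 10.48,10.92,0,0,0,2,1, 10.48,10.92,0,0,0,2,1, 10.48,10.92,0,0,0,2,1, 10.48,10.92,0,0,0,2,1]' 25
python3 - <<'E'
from h import *
cap('top','top1');c=cap('side','side1');cv2.imwrite('pics/s1z.png',cv2.resize(c['frame'][100:300,220:420],None,fx=3,fy=3))
E
```

```text
t: 1.1
ee_pos: [0.5673, -0.158, 0.4026]
tcp_rot: [-180.0, -0.1, 129.2]
contact_force: [-1.4, -1.0, -0.4]
finger_gap: 0.0852
```

View pics/s1z.png

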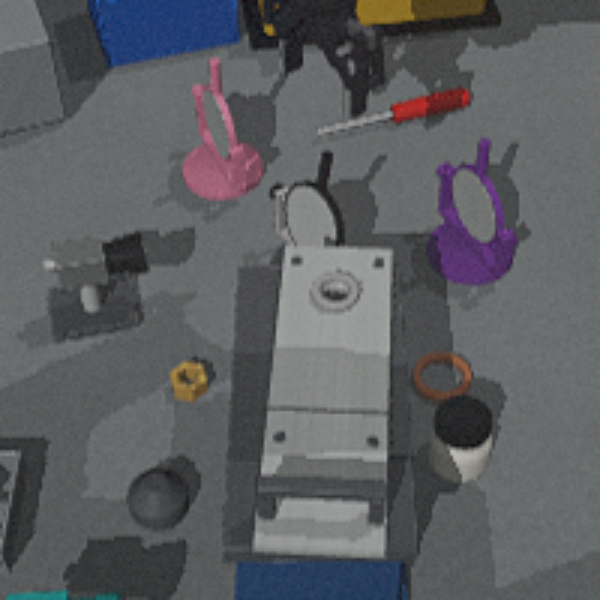

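View pics/top1.png

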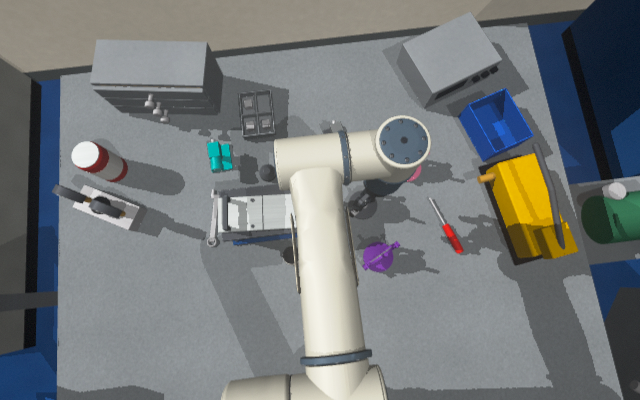

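```bash
python3 -m jog '[0,0,0,0,0,0,1, 0,0,-0.8,0,0,0,1, 0,0,-1.6,0,0,0,1, 0,0,-2.3,0,0,0,1, 0,0,-2.9,0,0,0,1, 0,0,-3.37,0,0,0,1, 0,0,-3.37,0,0,0,1, 0,0,-3.37,0,0,0,1]'
python3 - <<'E'
from h import *
c=cap('side','side2');cv2.imwrite('pics/s2z.png',cv2.resize(c['frame'][100:220,260:400],None,fx=5,fy=5,interpolation=cv2.INTER_CUBIC))
E
```

```text
t: 1.87
ee_pos: [0.5631, -0.1636, 0.3037]
tcp_rot: [-179.9, -0.0, 128.9]
contact_force: [0.4, 0.0, 1.3]
finger_gap: 0.0854
```

View pics/s2z.png

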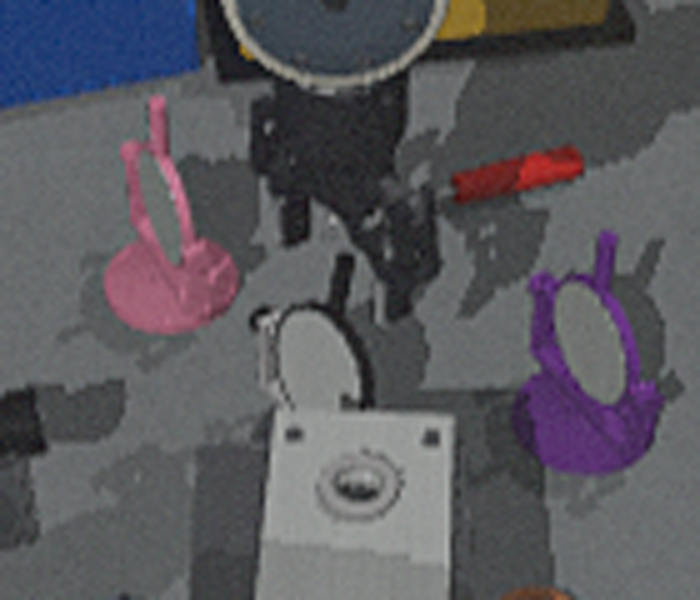

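```bash
python3 -m jog '[0,0,0,0,0,0,0, 0,0,0,0,0,0,0, 0,0,0,0,0,0,0, 0,0,0,0,0,0,0, 0,0,0,0,0,0,0, 0,0,0,0,0,0,0, 0,0,0,0,0,0,0, 0,0,0,0,0,0,0]' 25
python3 - <<'E'
from h import *
c=cap('side','side3');cv2.imwrite('pics/s3z.png',cv2.resize(c['frame'][100:220,260:400],None,fx=5,fy=5,interpolation=cv2.INTER_CUBIC))
print(readout.get_state())
E
```

```text
t: 2.58
ee_pos: [0.5643, -0.1629, 0.3039]
tcp_rot: [180.0, 0.1, 129.0]
contact_force: [2.2, -3.0, -0.1]
finger_gap: 0.011
{'t': 2.6333, 'joint_pos': array([-8.42421071e-01,  2.14994803e+01,  1.02744447e+00,  5.73164459e-02,
       -6.94530821e+01, -5.02025527e+01]), 'qd': array([-0.06942115,  0.11642838,  0.05453836, -0.01399004, -0.02097791,
        0.0356927 ]), 'joint_efforts': array([  1.48044471, -44.26979542,  21.47114933,   3.94179046,
        -0.87950662,   0.07784234]), 'ee_pos': array([ 0.56428623, -0.1628907 ,  0.30393523]), 'tcp_rot': array([1.79976844e+02, 8.91798201e-02, 1.28975090e+02]), 'contact_force': array([ 1.76884802, -3.06474048,  0.20381879]), 'torque': array([-1.2019366 , -0.82046965, -0.06568343]), 'finger_gap': 0.011184503010056124}
```

View pics/s3z.png

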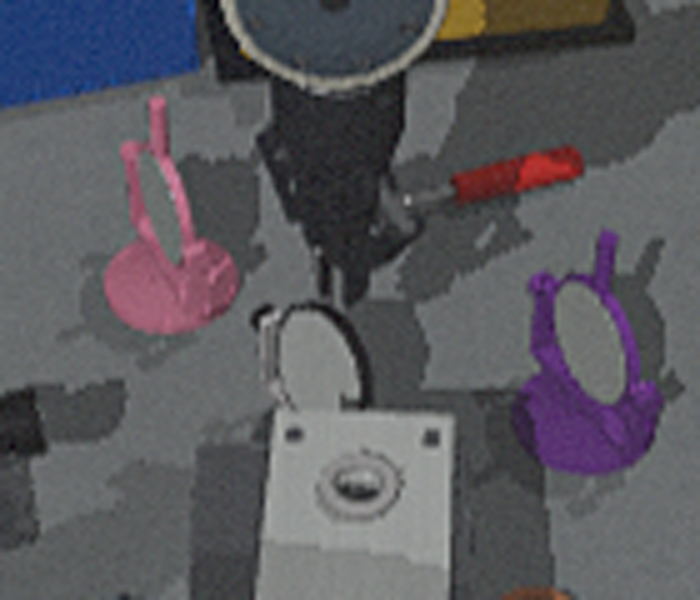

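```bash
python3 - <<'E'
import numpy as np
from scipy.spatial.transform import Rotation as Ro
P=np.array([.578,-.153,.075]);T=np.array([.5634,-.1624,.3039])
M=lambda s,t:Ro.from_euler('z',s,degrees=True)*Ro.from_euler('y',-t,degrees=True)
for k in range(1,12):
    f=k/11;R=M(39-25.6*f,13.2+31.8*f)*M(39,13.2).inv()
    T1=P+R.apply(T-P);print(k,np.r_[(T1-T)/.03,R.as_rotvec(degrees=True)/6].round(2).tolist(),T1.round(3))
E
```

```text
1 [-0.32, -0.21, -0.04, 0.3, -0.38, -0.39] [ 0.554 -0.169  0.303]
2 [-0.66, -0.39, -0.1, 0.58, -0.77, -0.78] [ 0.544 -0.174  0.301]
3 [-1.0, -0.55, -0.17, 0.84, -1.18, -1.16] [ 0.533 -0.179  0.299]
4 [-1.36, -0.67, -0.27, 1.09, -1.59, -1.55] [ 0.523 -0.182  0.296]
5 [-1.73, -0.76, -0.39, 1.32, -2.02, -1.93] [ 0.512 -0.185  0.292]
6 [-2.1, -0.82, -0.52, 1.54, -2.46, -2.31] [ 0.5   -0.187  0.288]
7 [-2.47, -0.86, -0.67, 1.74, -2.91, -2.69] [ 0.489 -0.188  0.284]
8 [-2.84, -0.86, -0.84, 1.92, -3.36, -3.06] [ 0.478 -0.188  0.279]
9 [-3.21, -0.82, -1.03, 2.08, -3.83, -3.43] [ 0.467 -0.187  0.273]
10 [-3.57, -0.76, -1.23, 2.23, -4.31, -3.8] [ 0.456 -0.185  0.267]
11 [-3.91, -0.67, -1.45, 2.36, -4.79, -4.16] [ 0.446 -0.183  0.26 ]
```

```bash
python3 - <<'E'
from h import *
for n in('side','top'):
    W=np.load(f'pics/W{n}.npy');Z=np.nan_to_num(W[...,2]);X=W[...,0];Y=W[...,1]
    q=W[(Z>.02)&(abs(X-.43)<.09)&(abs(Y+.19)<.1)&(X<.51)]
    for a,b in((.02,.06),(.06,.08),(.08,.1),(.1,.12),(.12,.14),(.14,.17)):
        t=q[(q[:,2]>=a)&(q[:,2]<b)]
        if len(t):print(n,a,b,len(t),t.mean(0).round(4),t.min(0).round(3),t.max(0).round(3))
E
```

```text
side 0.02 0.06 247 [ 0.4048 -0.1745  0.0362] [ 0.37  -0.229  0.02 ] [ 0.437 -0.122  0.06 ]
side 0.06 0.08 148 [ 0.4033 -0.1714  0.0715] [ 0.365 -0.242  0.06 ] [ 0.442 -0.114  0.08 ]
side 0.08 0.1 98 [ 0.4012 -0.1678  0.0897] [ 0.373 -0.232  0.08 ] [ 0.433 -0.118  0.1  ]
side 0.1 0.12 70 [ 0.4016 -0.1712  0.1089] [ 0.384 -0.203  0.1  ] [ 0.42  -0.146  0.119]
side 0.12 0.14 17 [ 0.4029 -0.1738  0.1295] [ 0.397 -0.177  0.12 ] [ 0.408 -0.171  0.14 ]
side 0.14 0.17 27 [ 0.4033 -0.1749  0.1513] [ 0.398 -0.183  0.14 ] [ 0.409 -0.171  0.162]
top 0.02 0.06 79 [ 0.4088 -0.1797  0.0283] [ 0.378 -0.227  0.021] [ 0.436 -0.13   0.056]
top 0.06 0.08 42 [ 0.3971 -0.1643  0.0754] [ 0.367 -0.238  0.061] [ 0.439 -0.117  0.08 ]
top 0.08 0.1 56 [ 0.4065 -0.1843  0.0862] [ 0.37  -0.237  0.08 ] [ 0.439 -0.119  0.098]
top 0.1 0.12 57 [ 0.4002 -0.1742  0.111 ] [ 0.381 -0.211  0.102] [ 0.421 -0.145  0.119]
top 0.12 0.14 9 [ 0.4029 -0.1764  0.1269] [ 0.397 -0.191  0.12 ] [ 0.411 -0.169  0.136]
top 0.14 0.17 20 [ 0.4016 -0.1779  0.1583] [ 0.396 -0.184  0.143] [ 0.407 -0.173  0.164]
```

```bash
python3 -m jog '[-0.32,-0.21,-0.04,0.3,-0.38,-0.39,0, -0.66,-0.39,-0.1,0.58,-0.77,-0.78,0, -1,-0.55,-0.17,0.84,-1.18,-1.16,0, -1.36,-0.67,-0.27,1.09,-1.59,-1.55,0, -1.73,-0.76,-0.39,1.32,-2.02,-1.93,0, -2.1,-0.82,-0.52,1.54,-2.46,-2.31,0, -2.47,-0.86,-0.67,1.74,-2.91,-2.69,0, -2.84,-0.86,-0.84,1.92,-3.36,-3.06,0, -3.21,-0.82,-1.03,2.08,-3.83,-3.43,0, -3.57,-0.76,-1.23,2.23,-4.31,-3.8,0, -3.91,-0.67,-1.45,2.36,-4.79,-4.16,0, -3.91,-0.67,-1.45,2.36,-4.79,-4.16,0]'
python3 -m jog '[0,0,0,0,0,0,0, 0,0,0,0,0,0,0, 0,0,0,0,0,0,0]'
python3 - <<'E'
from h import *
c=cap('side','side4');cv2.imwrite('pics/s4z.png',cv2.resize(c['frame'][100:220,260:400],None,fx=5,fy=5,interpolation=cv2.INTER_CUBIC))
E
```

```text
t: 3.63
ee_pos: [0.4449, -0.1834, 0.2607]
tcp_rot: [148.0, 0.1, 103.1]
contact_force: [-1.7, -4.9, 4.3]
finger_gap: 0.0114
t: 3.88
ee_pos: [0.4462, -0.1836, 0.2615]
tcp_rot: [148.2, 0.1, 103.3]
contact_force: [-8.5, -4.6, 8.9]
finger_gap: 0.0114
```

View pics/s4z.png

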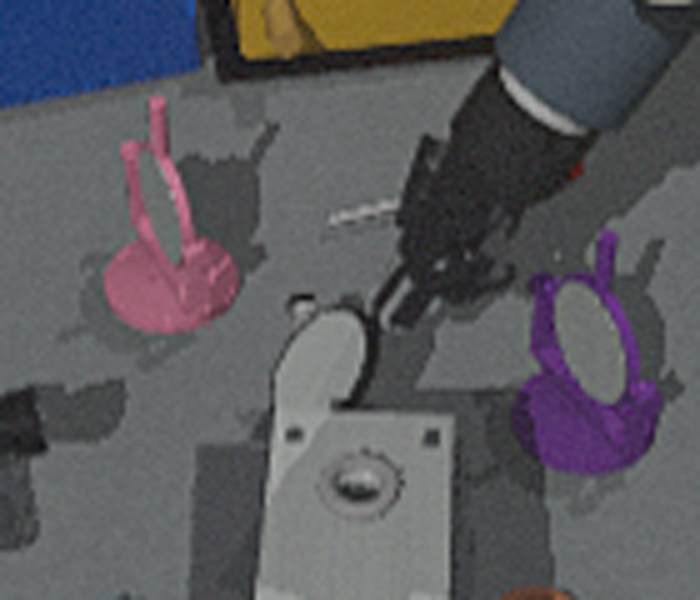

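```bash
python3 -m jog '[0,0,0,0,0,0,0.5, 0,0,0,0,0,0,0.5, 0,0,0,0,0,0,0.5, 0,0,0,0,0,0,0.5, 0,0,0,0,0,0,0.5, -0.35,-0.08,0.57,0,0,0,0.5, -0.7,-0.16,1.14,0,0,0,0.5, -1.04,-0.24,1.7,0,0,0,0.5, -1.04,-0.24,3,0,0,0,0.5, -1.04,-0.24,4,0,0,0,0.5, -1.04,-0.24,4,0,0,0,0.5]'
python3 - <<'E'
from h import *
c=cap('side','side5');cv2.imwrite('pics/s5z.png',cv2.resize(c['frame'][100:220,260:400],None,fx=5,fy=5,interpolation=cv2.INTER_CUBIC))
c=cap('top','top5')
E
```

```text
t: 4.85
ee_pos: [0.4165, -0.1905, 0.3872]
tcp_rot: [147.7, 0.4, 103.4]
contact_force: [0.3, 0.2, 0.2]
finger_gap: 0.0427
```

View pics/s5z.png

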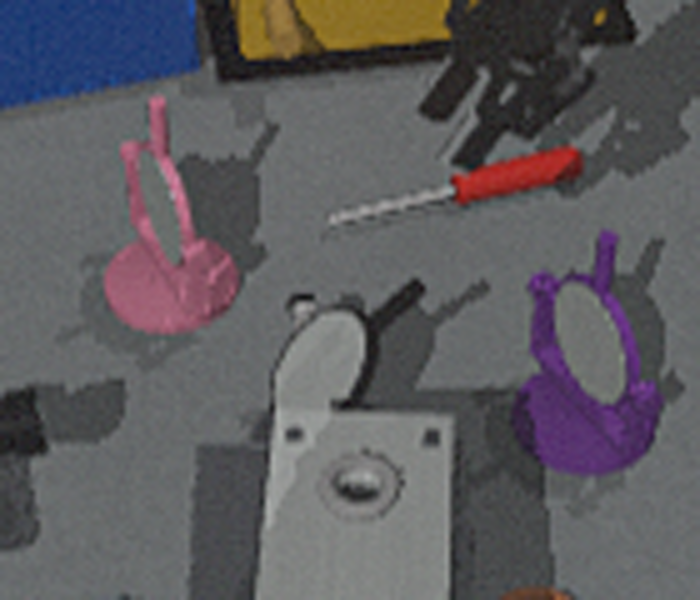

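View pics/top5.png

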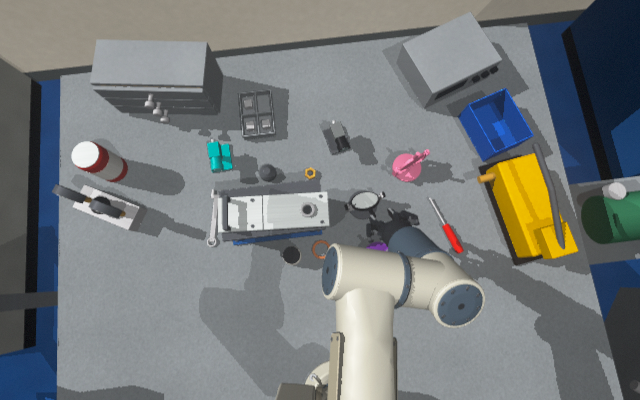

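```bash
python3 - <<'E'
from h import *
b=cv2.imread('pics/top5.png');cv2.imwrite('pics/t5z.png',cv2.resize(b[170:240,320:420],None,fx=7,fy=7,interpolation=cv2.INTER_CUBIC))
for n in('side','top'):
    c=dict(np.load(f'pics/{n}5.npz'));W=cloud(c);Z=np.nan_to_num(W[...,2]);X=W[...,0];Y=W[...,1]
    d=np.hypot(np.hypot(X-.578,Y+.153),Z-.075)
    m=(d<.044)&(Z>.05)&(Z<.13);q=W[m]
    for _ in range(6):
        ce=q.mean(0);nn=np.linalg.svd(q-ce)[2][2];nn*=np.sign(nn[2]);r=(q-ce)@nn;k=abs(r)<.004
        if k.all():break
        q=q[k]
    print(n,len(q),ce,'n',nn,'tilt',np.degrees(np.arcsin(nn[2])),'yaw',np.degrees(np.arctan2(nn[1],nn[0])))
    # stem
    hs=np.hypot(X-.578,Y+.153);s=W[(d>.05)&(d<.095)&(Z>.09)&(X<.56)&(Z<.16)]
    print('stem',len(s),s.mean(0),s.min(0),s.max(0))
E
```

```text
side 308 [ 0.57495406 -0.15430064  0.07960897] n [0.68846223 0.13911546 0.7118052 ] tilt 45.381981903724395 yaw 11.423759760751746
stem 42 [ 0.52909758 -0.15866171  0.12367868] [ 0.51449363 -0.16971133  0.11013231] [ 0.54232179 -0.15259419  0.13803426]
top 350 [ 0.57853526 -0.15237722  0.07891079] n [0.69407933 0.13785587 0.706576  ] tilt 44.95700747070882 yaw 11.233713546485589
stem 31 [ 0.53192128 -0.16219508  0.12619829] [ 0.51580826 -0.17037003  0.1125684 ] [ 0.54512042 -0.15494714  0.14013032]
```

View pics/t5z.png

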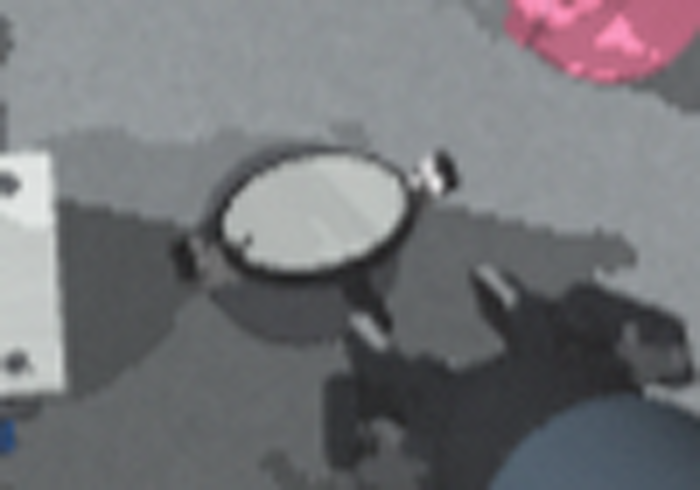

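```bash
python3 - <<'E'
import numpy as np
from scipy.spatial.transform import Rotation as Ro
a=Ro.from_euler('xyz',[148.2,0,103.4],degrees=True);b=Ro.from_euler('xyz',[180,0,86.2],degrees=True)
print(((b*a.inv()).as_rotvec(degrees=True)/6).round(2), ((np.array([.571,.2555,.42])-[.4149,-.1897,.3804])/.03).round(2))
E
cat pics/none 2>/dev/null; python3 - <<'E'
# refine plate & stand edges, line from top0/side0 by colour image
from h import *
import itertools
for n in('side','top'):
    c=dict(np.load(f'pics/{n}0.npz'));K=c['intrinsics'];R=c['R'];t=c['t']
    g=cv2.GaussianBlur(cv2.cvtColor(c['frame'],cv2.COLOR_BGR2GRAY),(0,0),.7).astype(np.float32)
    # rectify onto plane z=.159 at 1px/mm: x .45-.70 , y -.1..0.32
    H=K@np.c_[R[:,0],R[:,1],R[:,2]*.159+t]
    A=np.array([[0,.001,.45],[-.001,0,.32],[0,0,1]]) # u->y decreasing? u: x? 
    A=np.array([[.001,0,.45],[0,-.001,.32],[0,0,1]]) # u=x mm, v = (0.32-y) mm
    I=cv2.warpPerspective(g,H@A,(250,440),flags=cv2.INTER_CUBIC|cv2.WARP_INVERSE_MAP)
    cv2.imwrite(f'pics/rect_{n}.png',I)
a=cv2.imread('pics/rect_side.png');b=cv2.imread('pics/rect_top.png')
cv2.imwrite('pics/rect.png',cv2.resize(np.hstack([a,b]),None,fx=1.35,fy=1.35))
E
```

```text
[-0.45  5.3  -2.79] [ 5.2  14.84  1.32][ WARN:0@0.382] global loadsave.cpp:1063 imwrite_ Unsupported depth image for selected encoder is fallbacked to CV_8U.
```

View pics/rect.png

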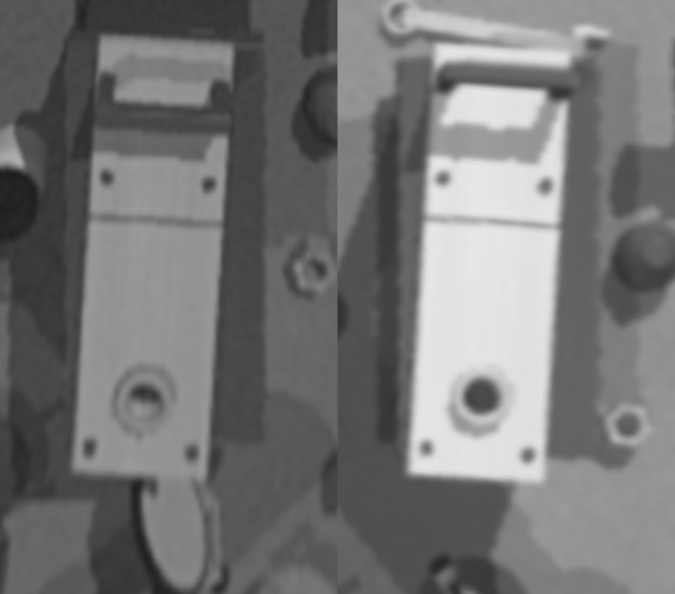

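```bash
python3 -m jog '[0.2,0.6,0.6,-0.04,0.5,-0.25,0.6, 0.6,1.8,1.32,-0.1,1.2,-0.6,0.6, 1.1,3.1,1.32,-0.17,2,-1.05,0.6, 1.6,4.4,1.32,-0.24,2.8,-1.45,0.6, 2.1,5.7,1.32,-0.3,3.6,-1.9,0.6, 2.6,7,1.32,-0.37,4.4,-2.3,0.6, 3.1,8.3,1.32,-0.45,5.3,-2.79,0.6, 3.5,9.6,1.32,-0.45,5.3,-2.79,0.6, 3.9,10.9,1.32,-0.45,5.3,-2.79,0.6, 4.4,12.2,1.32,-0.45,5.3,-2.79,0.6, 4.8,13.5,1.32,-0.45,5.3,-2.79,0.6, 5.2,14.84,1.32,-0.45,5.3,-2.79,0.6]'
python3 -m jog '[0,0,0,0,0,0,0.6, 0,0,0,0,0,0,0.6]'
python3 - <<'E'
from h import *
for n in('side','top'):
    c=dict(np.load(f'pics/{n}0.npz'));K=c['intrinsics'];R=c['R'];t=c['t']
    W=cloud(c)
    for nm,img,z in(('z',c['z_map'],.15),('g',cv2.cvtColor(c['frame'],cv2.COLOR_BGR2GRAY).astype(np.float32),.15)):
        H=K@np.c_[R[:,0],R[:,1],R[:,2]*z+t]
        A=np.array([[.0005,0,.61],[0,-.0005,.03],[0,0,1]])
        I=cv2.warpPerspective(img,H@A,(90,120),flags=(cv2.INTER_NEAREST if nm=='z' else cv2.INTER_CUBIC)|cv2.WARP_INVERSE_MAP)
        # per column strongest vertical gradient
        for u in range(16,60,8):
            p=I[:,u-3:u+4].mean(1);d=abs(np.gradient(cv2.GaussianBlur(p.reshape(-1,1),(1,9),2).ravel()));k=np.argmax(d[20:110])+20
            print(n,nm,'x',round(.61+u*.0005,3),'edge y',round(.03-k*.0005,4),d[k].round(3))
E
```

```text
t: 5.95
ee_pos: [0.5691, 0.2491, 0.4174]
tcp_rot: [-179.8, 0.1, 86.2]
contact_force: [1.0, 0.0, 0.2]
finger_gap: 0.0515
t: 6.12
ee_pos: [0.5691, 0.2493, 0.4159]
tcp_rot: [-179.7, 0.2, 86.3]
contact_force: [-0.5, -0.3, 0.5]
finger_gap: 0.0513
side z x 0.618 edge y -0.0165 0.04
side z x 0.622 edge y -0.016 0.04
side z x 0.626 edge y -0.016 0.041
side z x 0.63 edge y 0.014 0.12
side z x 0.634 edge y -0.0165 0.039
side z x 0.638 edge y 0.0065 0.121
side g x 0.618 edge y -0.016 2.072
side g x 0.622 edge y -0.0165 1.807
side g x 0.626 edge y -0.016 1.645
side g x 0.63 edge y -0.0175 1.458
side g x 0.634 edge y -0.017 1.184
side g x 0.638 edge y -0.017 2.5
top z x 0.618 edge y -0.0205 0.03
top z x 0.622 edge y -0.0185 0.028
top z x 0.626 edge y -0.0185 0.03
top z x 0.63 edge y -0.019 0.03
top z x 0.634 edge y -0.0195 0.029
top z x 0.638 edge y -0.02 0.03
top g x 0.618 edge y -0.0205 5.328
top g x 0.622 edge y -0.021 5.936
top g x 0.626 edge y -0.0215 5.747
top g x 0.63 edge y -0.019 5.295
top g x 0.634 edge y -0.0195 5.902
top g x 0.638 edge y -0.02 6.306
```

```bash
python3 -m jog '[0.06,0.22,0,0,0,0,0.6, 0.06,0.22,-0.6,0,0,0,0.6, 0.06,0.22,-1.2,0,0,0,0.6, 0.06,0.22,-1.7,0,0,0,0.6, 0.06,0.22,-2.2,0,0,0,0.6, 0.06,0.22,-2.2,0,0,0,0.6, 0.06,0.22,-2.2,0,0,0,0.6]'
python3 - <<'E'
from h import *
c=cap('side','side6');cv2.imwrite('pics/s6z.png',cv2.resize(c['frame'][170:320,250:400],None,fx=4,fy=4,interpolation=cv2.INTER_CUBIC))
E
```

```text
t: 6.7
ee_pos: [0.5705, 0.2525, 0.3534]
tcp_rot: [-179.9, 0.1, 86.1]
contact_force: [0.3, 0.4, 0.2]
finger_gap: 0.0513
```

View pics/s6z.png

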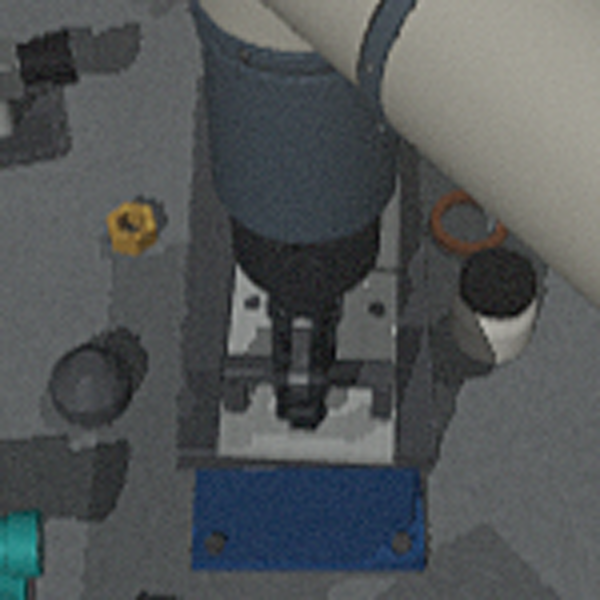

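```bash
python3 -m jog '[0,0.1,-0.1,0,0,0,0.6, 0,0.1,-0.1,0,0,0,0, 0,0.1,-0.1,0,0,0,0, 0,0.1,-0.1,0,0,0,0, 0,0.1,-0.1,0,0,0,0, 0,0.1,-0.1,0,0,0,0, 0,0.1,-0.1,0,0,0,0, 0,0.1,-0.1,0,0,0,0]' 60
python3 - <<'E'
from h import *
print(readout.get_state())
E
```

```text
t: 7.42
ee_pos: [0.5707, 0.2559, 0.3514]
tcp_rot: [180.0, 0.1, 86.2]
contact_force: [-1.3, -4.8, 5.8]
finger_gap: 0.0126
{'t': 7.4167, 'joint_pos': array([ 3.84597588e+01,  2.42529148e+01,  1.23068747e+01,  6.05737622e-02,
       -7.80661772e+01, -1.32309073e+02]), 'qd': array([ 0.01397257,  0.08044822, -0.00628969,  0.03961961,  0.06756037,
        0.04459398]), 'joint_efforts': array([  2.03390859, -44.21516776,  23.06007206,   3.76905799,
         1.31847616,  -0.06813736]), 'ee_pos': array([0.57067723, 0.25585505, 0.35144167]), 'tcp_rot': array([1.79969149e+02, 5.20538160e-02, 8.61632041e+01]), 'contact_force': array([-1.34176424, -4.82421643,  5.7831666 ]), 'torque': array([-1.43183369,  0.5511508 ,  0.07867821]), 'finger_gap': 0.012574084480863761}
```

```bash
python3 -m jog '[0,-0.1,0,0,0,0,0, 0,-0.3,0,0,0,0.05,0, 0.02,-0.5,0,0,0,0.1,0, 0.03,-0.7,0,0,0,0.15,0, 0.04,-0.9,0,0,0,0.2,0, 0.05,-1.1,0,0,0,0.25,0, 0.05,-1.3,0,0,0,0.3,0, 0.05,-1.5,0,0,0,0.3,0, 0.05,-1.6,0,0,0,0.3,0, 0.05,-1.6,0,0,0,0.3,0]'
```

```text
t: 8.25
ee_pos: [0.5723, 0.2101, 0.3515]
tcp_rot: [179.9, -0.3, 88.0]
contact_force: [0.6, 5.9, 3.0]
finger_gap: 0.0128
```

```bash
python3 -m jog '[0,-0.15,-0.02,0,0,0,0, 0,-0.45,-0.02,0,0,0.05,0, 0.02,-0.8,-0.03,0,0,0.1,0, 0.03,-1.15,-0.03,0,0,0.15,0, 0.04,-1.5,-0.04,0,0,0.2,0, 0.05,-1.85,-0.04,0,0,0.25,0, 0.05,-2.2,-0.04,0,0,0.3,0, 0.05,-2.55,-0.04,0,0,0.32,0, 0.05,-2.9,-0.04,0,0,0.32,0, 0.05,-3.2,-0.04,0,0,0.32,0, 0.05,-3.4,-0.04,0,0,0.32,0, 0.05,-3.4,-0.04,0,0,0.32,0]'
python3 - <<'E'
from h import *
c=cap('side','side7');c2=cap('top','top7');print(readout.get_state()['ee_pos'],readout.get_state()['contact_force'])
cv2.imwrite('pics/s7z.png',cv2.resize(c['frame'][140:320,230:410],None,fx=3.3,fy=3.3,interpolation=cv2.INTER_CUBIC))
cv2.imwrite('pics/t7z.png',cv2.resize(c2['frame'][150:270,200:400],None,fx=4,fy=4,interpolation=cv2.INTER_CUBIC))
E
```

```text
t: 9.25
ee_pos: [0.5745, 0.1079, 0.3514]
tcp_rot: [179.6, -0.3, 89.9]
contact_force: [0.9, 6.6, 7.1]
finger_gap: 0.0129
[0.57449818 0.10810774 0.35139389] [0.70282141 5.51415811 7.40872519]
```

View pics/s7z.png

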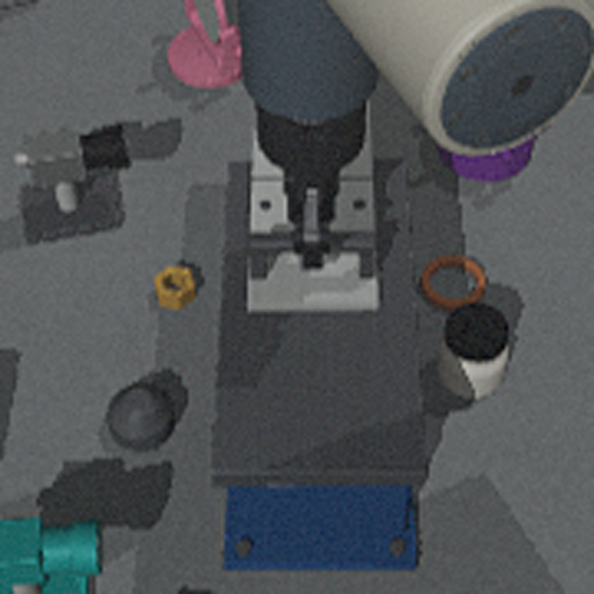

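View pics/t7z.png

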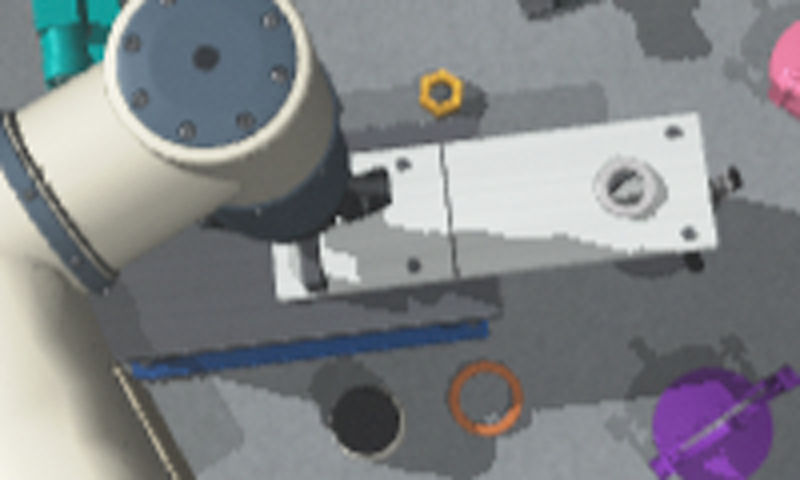

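```bash
cat > meas.py <<'E'
from h import *
import sys
from scipy.ndimage import gaussian_filter1d as gf
def meas(f,yl,n='top',x0=.53,x1=.62,ye=-.0195):
    c=dict(np.load(f'pics/{f}.npz'));K=c['intrinsics'];R=c['R'];t=c['t']
    g=cv2.cvtColor(c['frame'],cv2.COLOR_BGR2GRAY).astype(np.float32)
    def rect(z,xo,yo,w,h):
        H=K@np.c_[R[:,0],R[:,1],R[:,2]*z+t]
        return cv2.warpPerspective(g,H@np.array([[.0005,0,xo],[0,-.0005,yo],[0,0,1.]]),(w,h),flags=cv2.INTER_CUBIC|cv2.WARP_INVERSE_MAP)
    I=rect(.159,.5,yl+.012,300,48);pts=[]
    for u in range(int((x0-.5)*2000),int((x1-.5)*2000),6):
        p=gf(I[:,u-3:u+4].mean(1),1.5);b=p-np.median(p);k=b.argmin()
        if b[k]<-6:pts.append((.5+u*.0005,yl+.012-k*.0005))
    pts=np.array(pts);a=np.polyfit(*pts.T,1);a=np.polyfit(*pts[abs(np.polyval(a,pts[:,0])-pts[:,1])<.003].T,1)
    print(f,'line',len(pts),'slope deg',np.degrees(np.arctan(a[0])).round(2),'y at x=.525,.575,.625',np.polyval(a,[.525,.575,.625]).round(4))
    W=cloud(c);Z=np.nan_to_num(W[...,2]);m=(abs(Z-.159)<.015)&(abs(W[...,0]-.575)<.045)&(W[...,1]<.03)&(W[...,1]>-.3)&(g>110)
    q=W[m];q=q[(q[:,2]<.166)]
    A=np.c_[q[:,:2],np.ones(len(q))];s=np.linalg.lstsq(A,q[:,2],rcond=None)[0];print('plate plane slopes deg',np.degrees(s[:2]).round(2),'n',len(q),'yrange',q[:,1].min(),q[:,1].max(),'xr',q[:,0].min(),q[:,0].max())
    # edge
    J=rect(.15,.49,.02,320,120)
    for xx in(.502,.505,.508,.511,.514,.630,.634,.638,.642):
        u=int((xx-.49)*2000);p=gf(J[:,u-3:u+4].mean(1),2);d=abs(np.gradient(p));k=d[10:110].argmax()+10;print((xx,round(.02-k*.0005,4),round(float(d[k]),1)),end=' ')
    print()
if __name__=='__main__':meas(sys.argv[1],float(sys.argv[2]))
E
python3 meas.py top0 .1555; python3 meas.py top7 .008
```

```text
top0 line 30 slope deg -4.12 y at x=.525,.575,.625 [0.1591 0.1555 0.1519]
plate plane slopes deg [-0.69 -0.14] n 476 yrange -0.03565352028006109 0.02995260860887894 xr 0.5300077251203611 0.6184216571735347
(0.502, np.float64(-0.031), 5.4) (0.505, np.float64(-0.031), 12.0) (0.508, np.float64(-0.031), 15.1) (0.511, np.float64(-0.0315), 16.6) (0.514, np.float64(-0.0315), 17.8) (0.63, np.float64(-0.019), 5.2) (0.634, np.float64(-0.0195), 5.8) (0.638, np.float64(-0.02), 6.2) (0.642, np.float64(-0.0205), 5.9) 
top7 line 30 slope deg -0.05 y at x=.525,.575,.625 [0.0105 0.0104 0.0104]
plate plane slopes deg [-0.12 -0.12] n 2015 yrange -0.1798071219222052 0.029967869902627085 xr 0.5300947359500445 0.6199878920447149
(0.502, np.float64(-0.021), 3.0) (0.505, np.float64(-0.0205), 2.8) (0.508, np.float64(-0.02), 2.3) (0.511, np.float64(-0.019), 3.1) (0.514, np.float64(-0.019), 2.8) (0.63, np.float64(-0.0125), 2.2) (0.634, np.float64(-0.019), 2.6) (0.638, np.float64(-0.02), 3.6) (0.642, np.float64(-0.021), 4.0)
```

```bash
python3 -m jog '[0,-0.1,-0.01,0,0,0,0, 0,-0.25,-0.02,0,0,0,0, 0,-0.4,-0.02,0,0,0,0, 0,-0.55,-0.02,0,0,0,0, 0,-0.7,-0.02,0,0,0,0, 0,-0.85,-0.02,0,0,0,0, 0,-0.95,-0.02,0,0,0,0, 0,-1,-0.02,0,0,0,0, 0,-1,-0.02,0,0,0,0, 0,-1,-0.02,0,0,0,0]'
python3 - <<'E'
from h import *
c=cap('side','side8');c2=cap('top','top8');print(readout.get_state()['ee_pos'],readout.get_state()['contact_force'])
cv2.imwrite('pics/t8z.png',cv2.resize(c2['frame'][150:270,200:400],None,fx=4,fy=4,interpolation=cv2.INTER_CUBIC))
E
python3 meas.py top8 -.0195
```

```text
t: 10.18
ee_pos: [0.5748, 0.0794, 0.3514]
tcp_rot: [179.5, -0.4, 90.0]
contact_force: [-0.4, 10.3, 9.9]
finger_gap: 0.0128
[0.57479786 0.07943044 0.35140347] [ 0.44668753 10.1482537   9.84990466]
top8 line 30 slope deg -0.06 y at x=.525,.575,.625 [-0.018  -0.018  -0.0181]
plate plane slopes deg [ 0.06 -0.  ] n 2270 yrange -0.20810857178116046 0.02987261912889533 xr 0.5300416006422832 0.6199500499583455
(0.502, np.float64(-0.0215), 2.4) (0.505, np.float64(-0.018), 2.1) (0.508, np.float64(-0.0185), 2.1) (0.511, np.float64(-0.005), 2.1) (0.514, np.float64(-0.005), 3.9) (0.63, np.float64(-0.019), 3.9) (0.634, np.float64(-0.019), 2.7) (0.638, np.float64(-0.02), 3.6) (0.642, np.float64(-0.021), 4.0)
```

View pics/t8z.png

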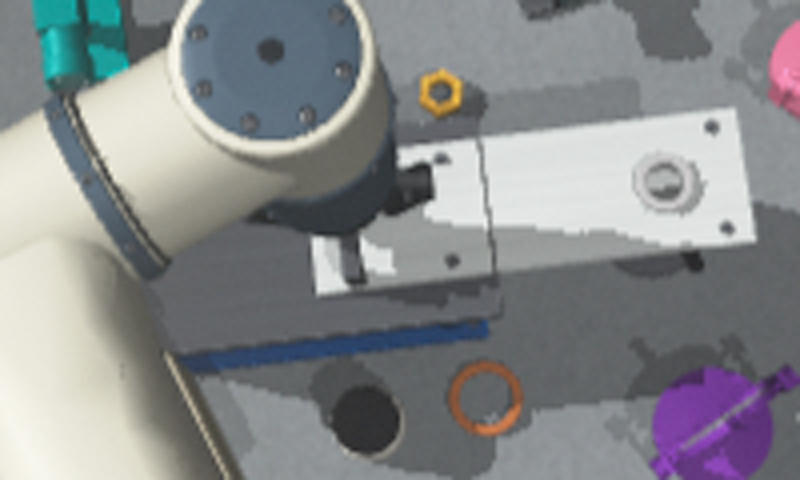

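View pics/side8.png

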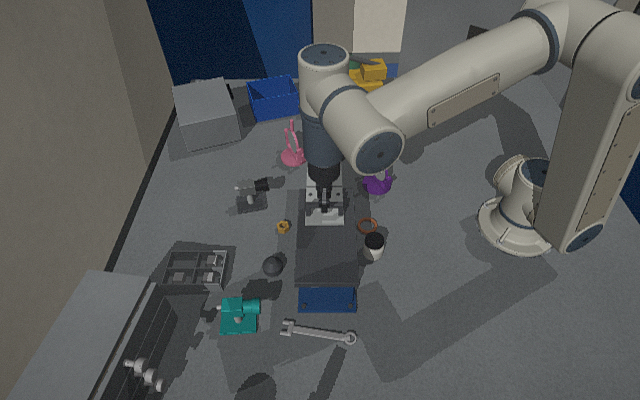

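```bash
python3 -m jog '[0,-0.03,0,0,0,0,0, 0,-0.06,0,0,0,0,0, 0,-0.06,0,0,0,0,0, 0,-0.06,0,0,0,0,0, 0,-0.06,0,0,0,0,0, 0,-0.06,0,0,0,0,0]'
python3 - <<'E'
from h import *
c=cap('side','side9');c2=cap('top','top9');print(readout.get_state()['ee_pos'],readout.get_state()['contact_force'])
E
python3 meas.py top9 -.0195
```

```text
t: 10.78
ee_pos: [0.5748, 0.078, 0.3514]
tcp_rot: [179.5, -0.5, 90.0]
contact_force: [-0.1, 12.0, 10.0]
finger_gap: 0.0131
[0.57478679 0.07793001 0.35142375] [ 0.02376722 11.93884518 10.1418946 ]
top9 line 30 slope deg -0.02 y at x=.525,.575,.625 [-0.0191 -0.0191 -0.0191]
plate plane slopes deg [ 0.16 -0.02] n 2275 yrange -0.2093232359531555 0.029921010399083542 xr 0.5300189061295925 0.61997965685386
(0.502, np.float64(-0.0215), 2.7) (0.505, np.float64(-0.018), 2.2) (0.508, np.float64(-0.0185), 2.3) (0.511, np.float64(-0.005), 1.8) (0.514, np.float64(-0.0075), 2.8) (0.63, np.float64(-0.0215), 2.5) (0.634, np.float64(-0.019), 3.1) (0.638, np.float64(-0.02), 3.5) (0.642, np.float64(-0.021), 4.3)
```

```bash
python3 - <<'E'
from h import *
from scipy.ndimage import gaussian_filter1d as gf
for f in('side9','top0','top9','side0'):
    c=dict(np.load(f'pics/{f}.npz'));K=c['intrinsics'];R=c['R'];t=c['t']
    g=cv2.cvtColor(c['frame'],cv2.COLOR_BGR2GRAY).astype(np.float32)
    H=K@np.c_[R[:,0],R[:,1],R[:,2]*.15+t]
    for nm,yo in(('tail',.31),('out',.01)):
        J=cv2.warpPerspective(g,H@np.array([[.0005,0,.49],[0,-.0005,yo],[0,0,1.]]),(320,120),flags=cv2.INTER_CUBIC|cv2.WARP_INVERSE_MAP)
        o=[]
        for xx in np.arange(.503,.645,.006):
            u=int((xx-.49)*2000);p=gf(J[:,u-3:u+4].mean(1),2);d=abs(np.gradient(p));k=d[10:110].argmax()+10;o.append(round((yo-k*.0005)*1000,1))
        print(f,nm,o)
E
```

```text
side9 tail [np.float64(297.0), np.float64(292.5), np.float64(263.5), np.float64(281.5), np.float64(281.5), np.float64(280.5), np.float64(279.0), np.float64(263.0), np.float64(284.0), np.float64(284.5), np.float64(290.5), np.float64(261.0), np.float64(277.5), np.float64(279.5), np.float64(278.5), np.float64(294.0), np.float64(294.0), np.float64(294.5), np.float64(283.5), np.float64(283.5), np.float64(260.0), np.float64(278.5), np.float64(283.5), np.float64(292.0)]
side9 out [np.float64(-22.5), np.float64(-15.0), np.float64(-10.0), np.float64(-17.0), np.float64(-22.5), np.float64(-23.0), np.float64(-1.5), np.float64(-22.5), np.float64(-44.5), np.float64(-13.0), np.float64(-3.5), np.float64(0.0), np.float64(-20.5), np.float64(-7.0), np.float64(-6.0), np.float64(-27.5), np.float64(-13.0), np.float64(-44.5), np.float64(-1.0), np.float64(-1.5), np.float64(-24.0), np.float64(-17.5), np.float64(-16.5), np.float64(-17.5)]
top0 tail [np.float64(298.5), np.float64(301.0), np.float64(300.5), np.float64(300.0), np.float64(291.0), np.float64(290.5), np.float64(290.0), np.float64(260.5), np.float64
[... 1922 characters left out ...]
4(287.0), np.float64(286.5), np.float64(286.5), np.float64(286.0), np.float64(286.0), np.float64(285.5), np.float64(285.5), np.float64(255.5), np.float64(283.5), np.float64(283.5), np.float64(283.5), np.float64(283.5), np.float64(284.0)]
side0 out [np.float64(-38.0), np.float64(-39.0), np.float64(-13.5), np.float64(-39.5), np.float64(-40.5), np.float64(-40.0), np.float64(-41.0), np.float64(-41.5), np.float64(-42.0), np.float64(-42.0), np.float64(-42.0), np.float64(5.0), np.float64(1.5), np.float64(-43.0), np.float64(-28.0), np.float64(-28.5), np.float64(-44.5), np.float64(-22.5), np.float64(-19.5), np.float64(-14.5), np.float64(-16.5), np.float64(-17.0), np.float64(-16.5), np.float64(-18.0)]
```

```bash
python3 -m jog '[0,0,0,0,0,0,0, 0,0,0,0,0,0,0, 0,0,0,0,0,0,0, 0,0,0,0,0,0,0, 0,0,0,0,0,0,0, 0,0,0,0,0,0,0]'
python3 - <<'E'
from h import *
c2=cap('top','top10')
f=cv2.imread('pics/top10.png');cv2.imwrite('pics/t10z.png',cv2.resize(f[150:270,200:400],None,fx=4,fy=4,interpolation=cv2.INTER_CUBIC))
E
python3 meas.py top10 -.0195|head -2
```

```text
t: 11.38
ee_pos: [0.5748, 0.0779, 0.3514]
tcp_rot: [179.5, -0.5, 90.0]
contact_force: [-0.1, 12.4, 10.9]
finger_gap: 0.0125
top10 line 30 slope deg -0.08 y at x=.525,.575,.625 [-0.0191 -0.0191 -0.0192]
plate plane slopes deg [0.16 0.06] n 2264 yrange -0.20983212786981753 0.02983541311495568 xr 0.5300103639668599 0.6199280760849999
```

View pics/t10z.png

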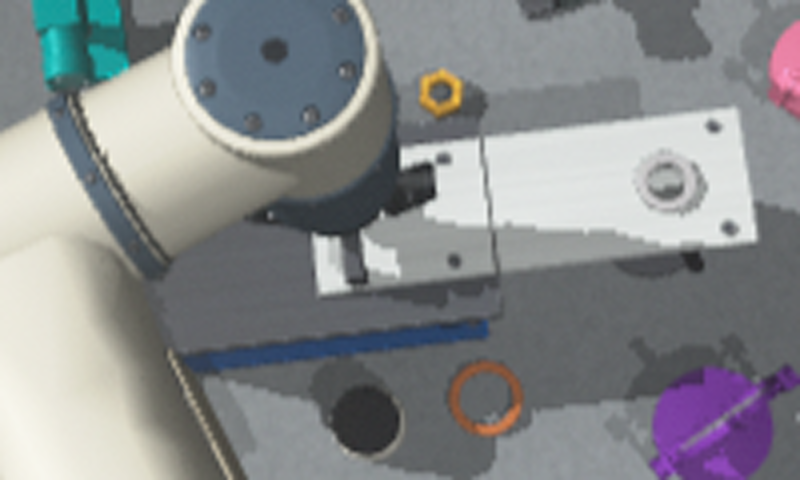

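The scribed line, from (481,140) to (496,272), runs into the stand's outward corner near (502,312). The mirror shows through the port at (667,182). The plate is steady, so I'm handing in.

```bash
python3 -c "
from rig import ctrl;print(ctrl.close_job())"
```

```text
the job is handed in; nothing more can be done
None
```

I turned the mirror to face the camera and leaned it back. I then slid the plate out by its handle to the scribed line and handed the job in at about 11.4 s with the handle still gripped. `ctrl.close_job()` gives no verdict, so these are my own last measurements:

- **Mirror:** it leaned back 45.0° in one view and 45.4° in the other. It faced about 2° off the lens, roughly 6 mm sideways at the lens. I measured this before the slide. Afterwards the plate hid most of the mirror, and I could only see it through the port.
- **Scribed line:** both ends lay within about 1 mm of the stand's edge (line at y = -19.1 mm, edge at about -19.7 mm), parallel to it within 0.1°.
- **Port:** by calculation it sits about 5 mm from over the mirror's centre.
- **Plate:** level within 0.2°, and it did not move between the last two pictures. The tool was pushing down with about 10 N and still carrying about 12 N sideways from the slide. The grip force was set to 60 N.
- **Bystanders:** the nut, jar and seal ring looked unmoved in the last picture. I did not measure them or re-check the anvil, wrench and screwdriver there; the arm's path kept clear of them all.

The two cameras disagreed by about 3 mm on absolute y. They agreed on the distance from the line to the edge, and I used that distance to set the slide.

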